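# Earth the fingertips, then press the detector head onto its test contacts

### The job

With the gripper's fingertips, lightly press the brass earth contact on the terminal strip down for about a second to discharge the tool, leaving the red and blue contacts untouched. Then lift off and press the round black detector head gently down in its test nest with the fingertips for about a second, and withdraw about a hand's width clear so that the head springs back up in its place. Press lightly, do not lift anything, and leave everything else where it is.

Things in the scene. Friction and masses are not known exactly. Their poses are not given: they have to be found in the camera images.
- terminal_strip: flat aluminium bar fixed to the worktop, 50 x 210 x 6 mm, on the left of the work. Origin: centre of its underside, y along the bar. Three look-alike sprung terminals stand on it in a row 70 mm apart, in any order.
- earth_terminal: the terminal with the bare BRASS contact: fixed upright black barrel, foot 38 mm and barrel 24 mm in diameter. Origin: centre of its underside, on the strip's top (z = 6 mm); z up. The 20 mm wide flat-domed contact on it tops out 60 mm above the origin.
- earth_top (a point): centre of the top of the brass contact, about 66 mm above the worktop when up; moves with the contact.
- earth_pin (a joint): sinking of the brass contact, m: 0 = up, 0.008 = fully down. Spring: 1 N starts it, 6 N sinks it 5 mm, 9 N holds it fully down; it returns by itself. Sunk by 2.5 mm or more for 0.5 s counts as pressed; about 5 mm is a good aim. Over 20 N is too hard.
- red_terminal: look-alike terminal with a RED contact, not to be touched; same sizes and origin as the brass one.
- blue_terminal: look-alike terminal with a BLUE contact, not to be touched; same sizes and origin as the brass one.
- test_nest: grey test nest fixed to the worktop, 80 x 80 x 20 mm, on the right of the work; four thin steel guide posts, tops 39 mm above the worktop, stand round the head with 2 mm play. Origin: centre of its underside; z up. On its axis is a green sprung seat, its top 30 mm above the worktop when up.
- nest_seat (a joint): sinking of the nest's sprung seat, m: 0 = up, 0.008 = fully down. Spring: with the head on it 1.5 N more starts it, 6 N sinks it 5 mm and about 9 N holds it fully down; it returns by itself. Sunk by 2.5 mm or more for 0.5 s counts as pressed; about 5 mm is a good aim. Over 20 N on the head is too hard.
- detector_head: loose round black detector head, 44 mm in diameter, 20 mm high, with a white ring (28 mm outside, 3 mm high) on top and a short 8 mm stem out of its side; 65 to 105 g; stands on the nest's sprung seat. Origin: at its underside, z up; the stem points along -y and the round case's axis lies 6 mm along +y of the origin.
- head_top (a point): centre of the white ring's top plane on the detector head, about 53 mm above the worktop when the seat is up. Closed fingertips bridge the ring's 14 mm opening.
- window_cap: loose round black cap with a white insert, 61 mm in diameter, 13 mm high, lying behind the strip; leave alone. Origin: centre of its underside.
- bnc_adapter: loose grey metal adapter, 22 x 56 x 20 mm, lying in front of the strip; leave alone. Origin: centre of its underside.
- kf_ring: loose metal centring ring with a black seal, 41 mm in diameter, 14 mm high, lying to the right of the nest; leave alone. Origin: centre of its underside.
- kf_clamp: loose bright hinged ring clamp, 51 x 73 x 13 mm, lying in front of the nest; leave alone. Origin: at its underside, near the ring's centre.
Mind the look-alikes: they are no part of the job. Several things have the shape of the test_nest; the one meant has the colours described above. Leave any green look-alike of the detector_head alone.

How it is judged:
By the outcome, as a careful person would: the job done as asked, in the order asked, and still so for the second after the job is handed in, with the robot touching nothing.
It also fails if it takes over 48 s, if anything falls off the work surface, if the arm or the gripper's body presses on something with over 40 N, if the wrist force passes 120 N, or if a joint passes its speed limit or range.

### The arm

A 6-joint arm with a two-finger parallel gripper is mounted at the origin on a cart in front of the work surface, level with it; the furniture and walls round the work are solid. World frame = base frame: x ahead of the robot, y to its left, z up, the work surface at z = 0. Lengths are in mm, angles in degrees, forces in N, time in s.
With the tool pointing down it reaches from about 350 to 850 mm from the base axis. Payload 8.1 kg.
Tool frame: the origin (TCP) lies midway between the tips of the shut fingers; the grasp point (between the pads) lies 19 mm behind it; x points along the fingers, y is the direction in which the jaws open and shut, and the axes are right-handed (so a half turn about x gives the same grasp; the last joint's range is limited). The gripper opens to 85 mm and grips with 20 to 120 N. Pads are 22 mm wide; open, the fingers measure 114 mm over their backs; the gripper's body (76 mm by 85 mm) begins 54 mm behind the grasp point. The pads swing forward as they close: fully open they stand 13 mm farther back than shut.
Start: joints at [-70.841, 7.471, 85.268, -0, 87.261, -4.893], TCP at [244.567, -547.898, 231.292] pointing down, gripper open.
Joint ranges: [-169.43, 169.43], [-51.17, 129.36], [1.28, 143.12], [-76.62, 256.62], [0, 156.53], [-152.29, 152.29]. Speed limits (degrees/s): [136.94, 136.94, 159.86, 180, 180, 180].

### API

Orientations are given as [roll, pitch, yaw] about the fixed x, y, z axes, in that order (R = Rz(yaw) Ry(pitch) Rx(roll)).
In Python, from bench import r, snapshot, workorder gives the robot as it stands.
- The arm moves only by the tool send_rows, never from a script. Its arguments are lists of equal length, an entry for each row: "offset": the shift along the tool's x, y, z in cm, a list of three; "dr": the turn, a rotation vector about the tool's x, y, z in degrees, a list of three; "grip": the opening in per cent of the stroke, from 0 (shut) to 100 (fully open). In form: {"offset": [[dx, dy, dz], ...], "dr": [[rx, ry, rz], ...], "grip": [grip, ...]}. A call has 1 to 5 rows; each row shifts and turns the commanded pose from where the row before left it, along the tool's axes as they then stand; what a row does not reach is not made up. A row lasts 1/8 s, in which the tool goes at most 62.5 mm and 10.7 degrees, less where a joint would pass 70% of its speed; a pose out of reach is approached as far as the arm can. A call with a gripper value outside its range is refused whole. The fingers move at their own pace and stop on an object; "force" is the grip in N (left out, the last holds). Time passes only in rows, so rows that do not move let the fingers close. It gives the time, the measured TCP pose, the force and the opening at its end, in the units of the state.
- r.sense(): the state, without advancing time (a new reading comes with each control period).
- snapshot(name): name is "side" or "top"; returns a dict with "pixels" (400x640x3 uint8, red, green, blue), "fx", "fy", "cx", "cy" (pixels), "distortion" ([k1, k2, p1, p2, k3] as OpenCV has them; the pictures are not rectified), "world_to_cam" (4x4, takes a point from world to camera coordinates). Camera axes: x right, y up, looking along -z (the intrinsics and any distortion apply to the point x, -y, -z); pixel columns grow to the right and rows downward; lengths in mm; the calibration is good to about 2 mm. A picture is of the moment at which its call begins. There is no depth.
- workorder.hand_in(): hands the job in, once; it reports no verdict.
The state is a dict: "time": time; "joint_pos": joint angles; "qd": joint speeds; "joint_efforts": joint torques, N m; "tool_pos": TCP position; "tcp_rot": TCP orientation; "ft_force": force on the tool from outside, world axes, zero at the start; "wrist_torque": the same for the moment, N m; "finger_gap": finger opening in mm.
Only numpy, scipy, OpenCV 4.12 (cv2) and the standard library are available. Lean on these libraries where they do the work, as an engineer would, in place of code of your own. Each camera call takes 0.05 s, during which the arm holds its last target.

## Working session

There is one attempt and no reset: what is moved stays moved. The work goes in short steps, Python scripts to look and compute and a tool call to move; the robot and the scene stay as the last step left them, time stands still between calls to the robot, and variables do not carry over. Pictures are saved under pics/ and viewed, and the job is handed in when it is done.

Besides the shell and the picture viewer there is one more tool, called after "Call:" as name(argument=value, ...) on one line, values as JSON. send_rows: Moves the arm, as the interface text tells. Its arguments: {"type":"object","properties":{"offset":{"type":"array","items":{"type":"array","items":{"type":"number"}}},"dr":{"type":"array","items":{"type":"array","items":{"type":"number"}}},"grip":{"type":"array","items":{"type":"number"}},"force":{"type":"number"}},"required":["offset","dr","grip"]}

```bash
mkdir -p pics; ls; python3 - <<'E'
from bench import r, snapshot
import cv2, numpy as np, pickle
print(r.sense())
for n in ("top","side"):
    s=snapshot(n); pickle.dump(s,open(f"{n}.pkl","wb"))
    cv2.imwrite(f"pics/{n}0.png",s["pixels"][:,:,::-1])
    print({k:v for k,v in s.items() if k!="pixels"})
E
```

```text
pics
{'time': 0.0, 'joint_pos': array([-7.08406087e+01,  7.51532403e+00,  8.53291131e+01,  1.66977894e-03,
        8.72598096e+01, -4.89170311e+00]), 'qd': array([ 0.04060445, -0.04311955,  0.04056139,  0.03310445, -0.12802976,
       -0.06531726]), 'joint_efforts': array([ 1.02787017e-03, -5.69402039e+01, -5.00548768e+01,  6.58815270e-05,
        1.51193870e-02, -3.05209042e-06]), 'tool_pos': array([ 244.39726205, -547.38209127,  230.24375324]), 'tcp_rot': array([-95.80823367,  89.89573993, 108.24277941]), 'ft_force': array([-0.30823726,  0.25126093, -0.71951744]), 'wrist_torque': array([ 0.04988463, -0.01178988,  0.00023484]), 'finger_gap': 85.26648855386111}
{'fx': 501.5351707512971, 'fy': 501.5351707512971, 'cx': 317.05327221884426, 'cy': 205.56719776962348, 'distortion': array([-0.06588957,  0.        ,  0.        ,  0.        ,  0.        ]), 'world_to_cam': array([[ 3.01329681e-02, -9.99540164e-01,  3.38596227e-03,
        -6.24747161e+01],
       [ 9.85722092e-01,  3.02774918e-02,  1.65635836e-01,
        -5.27710048e+02],
       [-1.65662190e-01, -1.65348157e-03,  9.86181172e-01,
        -1.26096709e+03],
       [ 0.00000000e+00,  0.00000000e+00,  0.00000000e+00,
         1.00000000e+00]])}
{'fx': 450.5281825849419, 'fy': 450.5281825849419, 'cx': 328.49545201428737, 'cy': 195.6401977065966, 'distortion': array([-0.10248031,  0.        ,  0.        ,  0.        ,  0.        ]), 'world_to_cam': array([[-9.51866616e-01, -3.06369901e-01, -9.35041289e-03,
         4.69230509e+02],
       [ 1.17737347e-01, -3.93625551e-01,  9.11699974e-01,
        -1.36750151e+02],
       [-2.82997992e-01,  8.66715876e-01,  4.10750200e-01,
        -1.04738611e+03],
       [ 0.00000000e+00,  0.00000000e+00,  0.00000000e+00,
         1.00000000e+00]])}
```

View pics/top0.png

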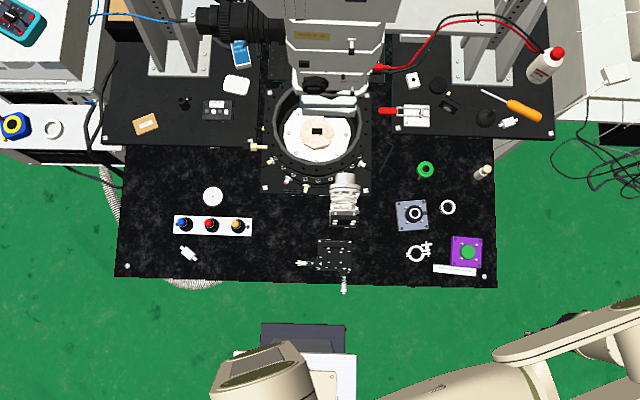

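View pics/side0.png

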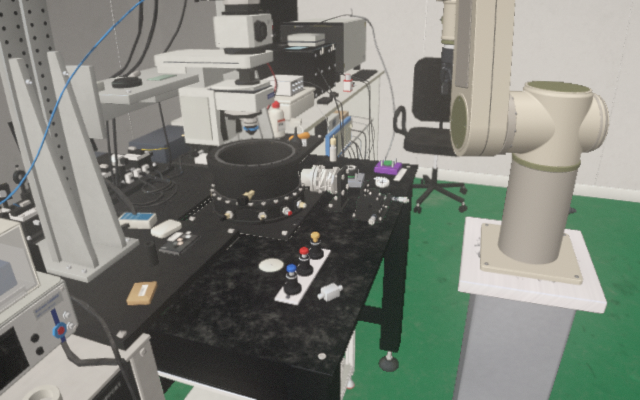

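```bash
python3 - <<'E'
import pickle,cv2,numpy as np
def crop(n,x0,y0,w,h,k):
    p=pickle.load(open(n+".pkl","rb"))["pixels"][y0:y0+h,x0:x0+w,::-1]
    return cv2.resize(p,None,fx=k,fy=k,interpolation=cv2.INTER_CUBIC)
cv2.imwrite("pics/c1.png",np.hstack([crop("top",215,205,40,40,10),crop("top",392,193,40,40,10)]))
cv2.imwrite("pics/c2.png",np.hstack([crop("side",270,225,60,80,6),crop("side",345,155,70,80,6)]))
E
```

```text
(no output)
```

View pics/c1.png

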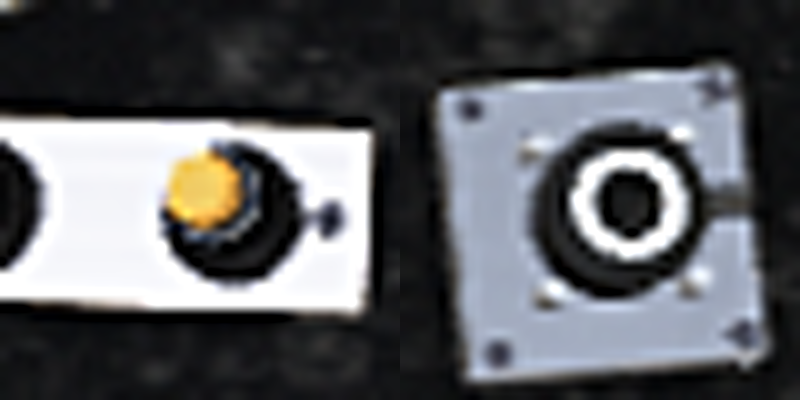

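View pics/c2.png

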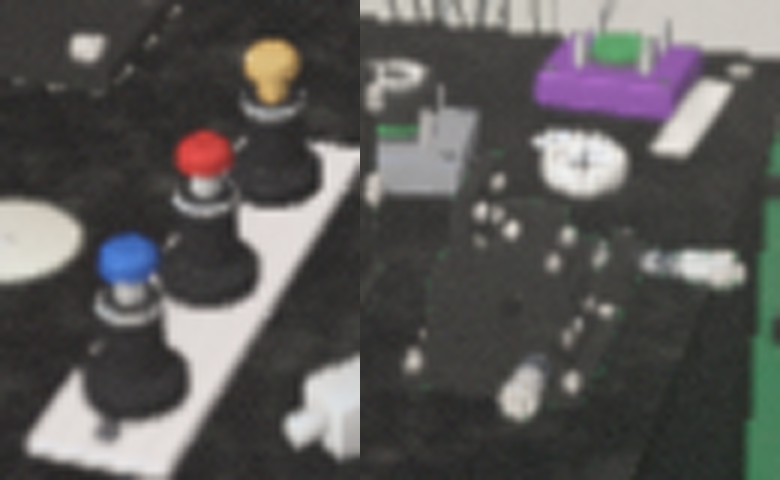

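```bash
cat > h.py <<'E'
import pickle,cv2,numpy as np
def ray(s,u,v):
    K=np.array([[s["fx"],0,s["cx"]],[0,s["fy"],s["cy"]],[0,0,1]])
    x,y=cv2.undistortPoints(np.array([[[u,v]]],float),K,s["distortion"])[0,0]
    W=s["world_to_cam"];R=W[:3,:3];t=W[:3,3]
    return -R.T@t, R.T@np.array([x,-y,-1])
def atz(s,u,v,z):
    c,d=ray(s,u,v); return c+d*(z-c[2])/d[2]
def proj(s,p):
    K=np.array([[s["fx"],0,s["cx"]],[0,s["fy"],s["cy"]],[0,0,1]])
    W=s["world_to_cam"];q=W[:3,:3]@np.array(p,float)+W[:3,3]
    return cv2.projectPoints(np.array([[q[0],-q[1],-q[2]]]),np.zeros(3),np.zeros(3),K,s["distortion"])[0].ravel()
E
python3 - <<'E'
from h import *
T=pickle.load(open("top.pkl","rb"));S=pickle.load(open("side.pkl","rb"))
b=atz(T,235.1,223.4,64);print("brass",b,"side proj",proj(S,b),"side z64",atz(S,315,234,63))
# barrel check foot center: crop (238,215)
print("strip end corners",[atz(T,215+x/10-.5,205+y/10-.5,6) for x,y in((372,128),(362,315))])
h=atz(T,414.45,212.95,53);print("ring",h)
c=[atz(T,392+(x-400)/10-.5,193+y/10-.5,20) for x,y in((437,90),(737,63),(768,352),(467,380))]
print("nest",c,np.mean(c,0))
for n,(u,v) in dict(red=(209,225),blue=(181,224)).items(): print(n,atz(T,u,v,64))
E
```

```text
brass [473.51940247 161.06751864  64.        ] side proj [314.5580757 233.7847694] side z64 [472.85168203 160.02858346  63.        ]
strip end corners [array([498.65164799, 127.16479889,   6.        ]), array([448.47664719, 127.26534131,   6.        ])]
ring [ 516.25554546 -298.74761857   53.        ]
nest [array([ 550.76586855, -253.81779131,   20.        ]), array([ 560.56679897, -334.11826368,   20.        ]), array([ 483.16749689, -341.95461136,   20.        ]), array([ 473.38503299, -262.1156306 ,   20.        ])] [ 516.97129935 -298.00157424   20.        ]
red [467.30486044 227.63488423  64.        ]
blue [467.58385858 299.79741837  64.        ]
```

```bash
python3 - <<'E'
from h import *
from bench import r
from scipy.spatial.transform import Rotation as Ro
s=r.sense();R=Ro.from_euler('xyz',s['tcp_rot'],degrees=True).as_matrix();print(R.round(4))
T=pickle.load(open("top.pkl","rb"));S=pickle.load(open("side.pkl","rb"))
# flange top & chamber heights
for u,v in((345,175),(345,225),(315,100),(315,170),(335,255)): print(u,v,atz(T,u,v,0)[:2].round(),atz(T,u,v,150)[:2].round())
for p in ((560,-50,100),(560,-50,150),(560,-50,200),(520,-130,50),(520,-130,100),(520,-130,150)): print(p,proj(S,p),proj(T,p))
for w in ((473,161,120),(450,0,230),(516,-299,110)): print((R.T@(np.array(w)-s['tool_pos'])/10).round(2))
E
```

```text
[[-5.000e-04  4.076e-01 -9.132e-01]
 [ 1.600e-03 -9.132e-01 -4.076e-01]
 [-1.000e+00 -1.600e-03 -2.000e-04]]
345 175 [ 623. -120.] [ 588. -112.]
345 225 [ 486. -123.] [ 467. -114.]
315 100 [836. -32.] [777. -33.]
315 170 [635. -38.] [599. -39.]
335 255 [405. -98.] [395. -92.]
(560, -50, 100) [310.06700141 180.71514664] [318.93748643 189.84565495]
(560, -50, 150) [309.57912975 163.18259812] [319.08488171 185.75879722]
(560, -50, 200) [309.08091246 145.06547337] [319.2448122  181.32401077]
(520, -130, 50) [333.26442752 188.20699958] [349.24248911 209.73608053]
(520, -130, 100) [333.17422975 171.87279586] [350.58138851 206.57418729]
(520, -130, 150) [333.0798066  155.02028792] [352.03011522 203.1523714 ]
[ 11.13 -55.36 -49.75]
[  0.11 -41.61 -41.09]
[ 12.06 -11.6  -34.92]
```

```bash
python3 - <<'E'
import cv2
for n,x in(("top",(220,70,200,150)),("side",(190,60,240,180))):
    a=cv2.imread(f"pics/{n}0.png");X,Y,w,h=x
    cv2.imwrite(f"pics/c3{n}.png",cv2.resize(a[Y:Y+h,X:X+w],None,fx=3.3,fy=3.3,interpolation=2))
E
```

```text
(no output)
```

View pics/c3side.png

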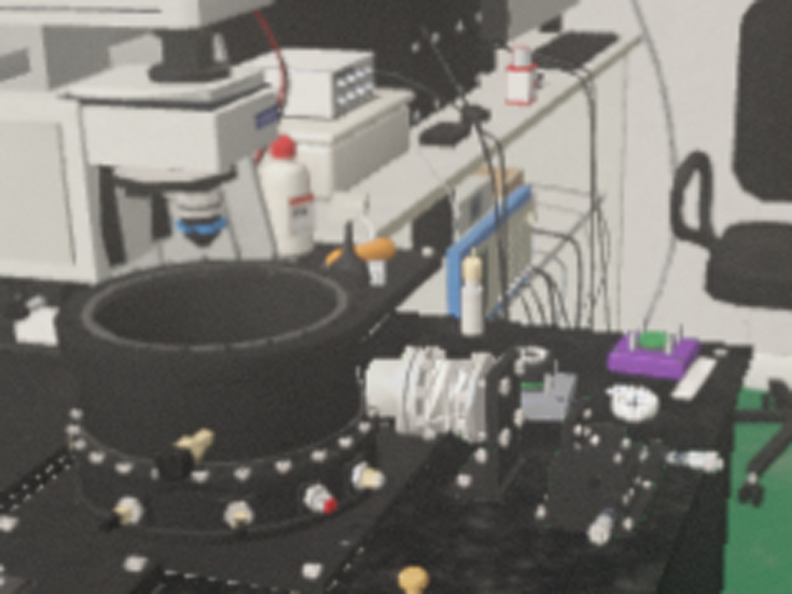

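Call:
send_rows(offset=[[0,-3.7,-3.3],[0,-3.7,-3.3],[0,-3.7,-3.3],[0,-3.7,-3.3],[0,-3.7,-3.3]], dr=[[0,0,0],[0,0,0],[0,0,0],[0,0,0],[0,0,0]], grip=[0,0,0,0,0])

```text
time: 0.72
tool_pos: [319.9, -310.0, 230.9]
tcp_rot: [-93.5, 90.0, 110.5]
ft_force: [2.0, 0.4, -0.6]
finger_gap: 0.1
```

Call:
send_rows(offset=[[0,-3.7,-3.3],[0,-3.7,-3.3],[0,-3.7,-3.3],[0,-3.7,-3.3],[0,-3.7,-3.3]], dr=[[0,0,0],[0,0,0],[0,0,0],[0,0,0],[0,0,0]], grip=[0,0,0,0,0])

```text
time: 1.35
tool_pos: [395.1, -73.9, 231.1]
tcp_rot: [136.9, 90.0, -19.1]
ft_force: [1.9, -0.4, 0.5]
finger_gap: -0.3
```

Call:
send_rows(offset=[[0,-3.7,-3.3],[0,-3.7,-3.3],[0,-3.7,-3.3],[0,-3.0,-2.7],[0,0,0]], dr=[[0,0,0],[0,0,0],[0,0,0],[0,0,0],[0,0,0]], grip=[0,0,0,0,0])

```text
time: 1.98
tool_pos: [452.6, 106.9, 230.7]
tcp_rot: [-42.2, 89.9, 162.1]
ft_force: [0.1, -0.4, -0.1]
finger_gap: -0.2
```

```bash
cat > d.py <<'E'
import sys
from h import *
from bench import r
from scipy.spatial.transform import Rotation as Ro
s=r.sense();R=Ro.from_euler('xyz',s['tcp_rot'],degrees=True).as_matrix()
print(s['time'],s['tool_pos'].round(2),s['ft_force'].round(2),s['tcp_rot'].round(2),s['joint_pos'].round(1))
w=np.array([float(a) for a in sys.argv[1:4]])
print("tool cm",(R.T@(w-s['tool_pos'])/10).round(3))
E
python3 d.py 473.2 160.7 90
```

```text
1.975 [452.56 106.91 230.68] [ 0.08 -0.41 -0.1 ] [-42.2   89.93 162.06] [  6.9 -13.8 105.9   0.   88.1  72.7]
tool cm [14.068 -4.044 -4.105]
```

Call:
send_rows(offset=[[0,-4.0,-4.1],[4,0,0],[4,0,0],[4,0,0],[0,0,0]], dr=[[0,0,0],[0,0,0],[0,0,0],[0,0,0],[0,0,0]], grip=[0,0,0,0,0])

```text
time: 2.6
tool_pos: [470.6, 156.4, 107.6]
tcp_rot: [-9.7, 89.5, -165.7]
ft_force: [0.0, 0.1, -0.1]
finger_gap: -0.0
```

```bash
python3 d.py 473.2 160.7 75; python3 - <<'E'
from h import *
from bench import snapshot
a=[]
for n,(X,Y,w,h) in dict(top=(160,180,100,100),side=(270,190,90,100)).items():
    s=snapshot(n);pickle.dump(s,open(n+"1.pkl","wb"));a.append(cv2.resize(s["pixels"][Y:Y+h,X:X+w,::-1],None,fx=4,fy=4,interpolation=2))
cv2.imwrite("pics/p1.png",np.hstack(a))
E
```

```text
2.6 [470.6  156.36 107.63] [ 0.03  0.11 -0.11] [  -9.68   89.54 -165.66] [ 12.5  -2.8 109.   -0.   74.2  78.4]
tool cm [ 3.26  -0.286 -0.44 ]
```

View pics/p1.png

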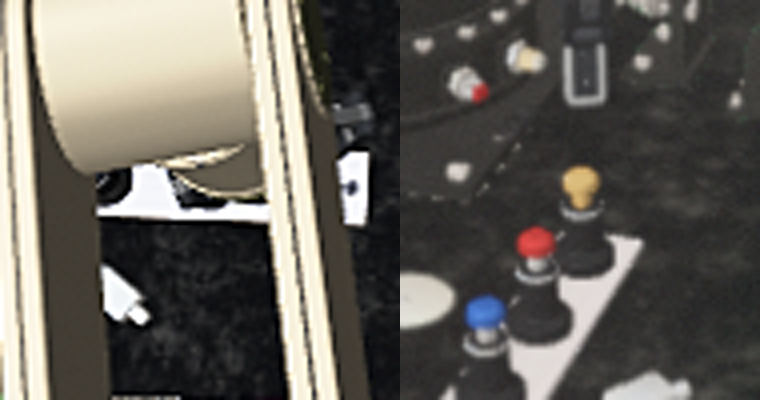

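```bash
python3 - <<'E'
from h import *
S=pickle.load(open("side1.pkl","rb"))
print(proj(S,(470.6,156.4,107.6)),proj(S,(473.2,160.7,107.6)), proj(S,(473.2,160.7,66)))
E
python3 d.py 473.2 160.7 75
```

```text
[316.05638339 215.8049112 ] [314.30787658 216.49040035] [314.72595139 232.9521123 ]
2.7 [474.03 157.32 112.18] [-0.48  0.62 -0.35] [  52.48   89.99 -103.5 ] [ 12.5  -2.9 108.7  -0.   74.2  78.5]
tool cm [ 3.718 -0.343 -0.062]
```

Call:
send_rows(offset=[[0,0,0],[0,0,0],[0,0,0]], dr=[[0,0,0],[0,0,0],[0,0,0]], grip=[0,0,0])

```text
time: 3.08
tool_pos: [474.4, 157.9, 112.3]
tcp_rot: [167.8, 89.9, 11.9]
ft_force: [-0.0, -0.3, -0.2]
finger_gap: 0.1
```

```bash
python3 d.py 473.2 160.7 75;python3 - <<'E'
from h import *
from bench import snapshot
s=snapshot("side");pickle.dump(s,open("side2.pkl","wb"))
cv2.imwrite("pics/p2.png",cv2.resize(s["pixels"][200:250,290:340,::-1],None,fx=12,fy=12,interpolation=2))
E
python3 d.py 473.2 160.7 75
```

```text
3.075 [474.45 157.94 112.29] [-0.01 -0.27 -0.23] [167.83  89.91  11.89] [ 12.5  -3.  108.7  -0.   74.1  78.5]
tool cm [ 3.729 -0.304  0.007]
3.125 [474.24 157.92 111.97] [ 0.5  -0.33  0.18] [168.53  89.94  12.58] [ 12.5  -2.9 108.7   0.   74.1  78.5]
tool cm [ 3.697 -0.297 -0.015]
```

View pics/p2.png

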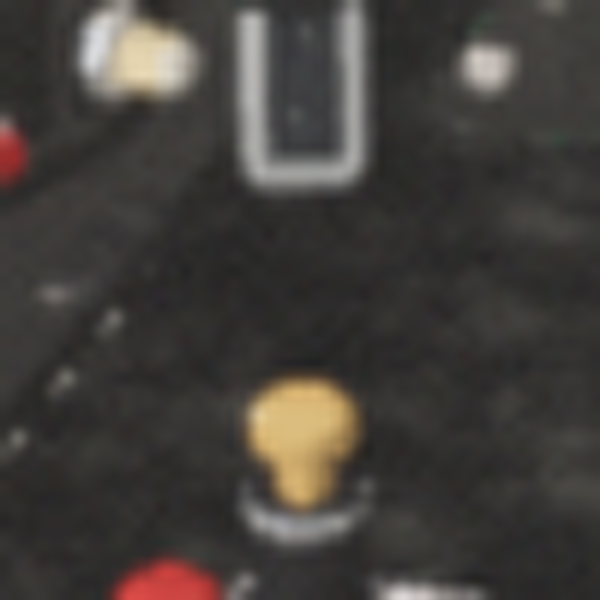

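Call:
send_rows(offset=[[0,-0.3,0],[1.3,0,0],[1.3,0,0],[1.0,0,0],[0,0,0]], dr=[[0,0,0],[0,0,0],[0,0,0],[0,0,0],[0,0,0]], grip=[0,0,0,0,0])

```text
time: 3.75
tool_pos: [471.5, 160.3, 73.7]
tcp_rot: [-11.5, 89.8, -167.5]
ft_force: [0.9, -0.0, 0.9]
finger_gap: 0.2
```

Call:
send_rows(offset=[[0,0,0],[0,0,0]], dr=[[0,0,0],[0,0,0]], grip=[0,0])

```text
time: 4.0
tool_pos: [473.1, 160.6, 75.9]
tcp_rot: [167.4, 89.9, 11.4]
ft_force: [0.3, 0.2, -1.0]
finger_gap: -0.1
```

```bash
python3 d.py 473.2 160.7 66
```

```text
4.0 [473.08 160.63  75.85] [ 0.31  0.18 -1.02] [167.38  89.94  11.43] [ 12.9  -0.4 110.3  -0.   70.   78.8]
tool cm [ 0.985 -0.002 -0.013]
```

Call:
send_rows(offset=[[0.3,0,0],[0.3,0,0],[0.2,0,0],[0.1,0,0],[0.1,0,0]], dr=[[0,0,0],[0,0,0],[0,0,0],[0,0,0],[0,0,0]], grip=[0,0,0,0,0])

```text
time: 4.62
tool_pos: [472.5, 160.5, 65.3]
tcp_rot: [-9.7, 90.0, -165.7]
ft_force: [-1.1, -0.1, 1.3]
finger_gap: -0.1
```

Call:
send_rows(offset=[[0.1,0,0],[0.1,0,0],[0,0,0]], dr=[[0,0,0],[0,0,0],[0,0,0]], grip=[0,0,0])

```text
time: 5.0
tool_pos: [472.6, 160.6, 63.4]
tcp_rot: [-28.3, 90.0, 175.8]
ft_force: [-2.8, -1.0, 3.8]
finger_gap: -0.1
```

Call:
send_rows(offset=[[0.1,0,0],[0.1,0,0],[0,0,0]], dr=[[0,0,0],[0,0,0],[0,0,0]], grip=[0,0,0])

```text
time: 5.38
tool_pos: [472.6, 160.6, 61.4]
tcp_rot: [-141.6, 90.0, 62.4]
ft_force: [-3.2, -0.8, 5.5]
finger_gap: 0.5
```

```bash
python3 - <<'E'
from h import *
from bench import snapshot,r
s=snapshot("side")
cv2.imwrite("pics/p3.png",cv2.resize(s["pixels"][200:250,290:340,::-1],None,fx=12,fy=12,interpolation=2))
print(r.sense()['ft_force'],r.sense()['tool_pos'])
E
```

```text
[-3.08415268  0.15618403  5.9057477 ] [472.63815016 160.58323294  61.39565532]
```

View pics/p3.png

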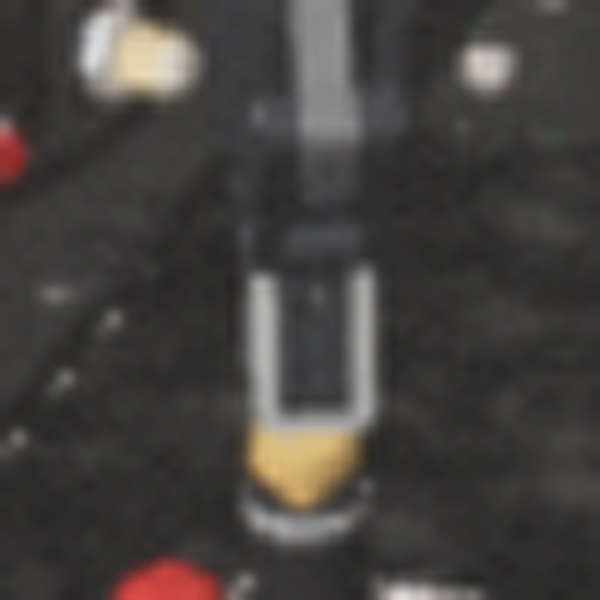

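Brass contact is visibly sunk (stem hidden, dome against tips at about row 430 of the crop), ~5 mm at ~6 N. Hold about a second, then lift.

Call:
send_rows(offset=[[0,0,0],[0,0,0],[0,0,0],[0,0,0],[0,0,0]], dr=[[0,0,0],[0,0,0],[0,0,0],[0,0,0],[0,0,0]], grip=[0,0,0,0,0])

```text
time: 6.05
tool_pos: [472.6, 160.6, 61.4]
tcp_rot: [-175.8, 90.0, 28.3]
ft_force: [-3.8, -0.6, 5.3]
finger_gap: 0.4
```

Call:
send_rows(offset=[[0,0,0],[0,0,0],[-0.3,0,0],[-0.5,0,0],[-1,0,0]], dr=[[0,0,0],[0,0,0],[0,0,0],[0,0,0],[0,0,0]], grip=[0,0,0,0,0])

```text
time: 6.68
tool_pos: [472.4, 160.5, 79.3]
tcp_rot: [-13.4, 90.0, -169.3]
ft_force: [0.4, -0.2, 0.5]
finger_gap: -0.4
```

Call:
send_rows(offset=[[-3,0,0],[-4,0,0],[-4,0,0],[-4,0,0],[0,0,0]], dr=[[0,0,0],[0,0,0],[0,0,0],[0,0,0],[0,0,0]], grip=[0,0,0,0,0])

```text
time: 7.3
tool_pos: [475.0, 161.1, 234.3]
tcp_rot: [168.7, 89.5, 12.8]
ft_force: [-0.4, -0.4, -0.2]
finger_gap: 0.4
```

```bash
python3 d.py 430 0 230; python3 d.py 516.3 -298.7 230; python3 - <<'E'
from h import *
from bench import snapshot
s=snapshot("side")
cv2.imwrite("pics/p4.png",cv2.resize(s["pixels"][200:320,250:370,::-1],None,fx=5,fy=5,interpolation=2))
E
```

```text
7.3 [475.02 161.1  234.27] [-0.39 -0.45 -0.16] [168.75  89.53  12.8 ] [ 12.9  -8.5 100.8  -0.   87.2  78.8]
tool cm [ 0.361 12.876 10.68 ]
7.3 [475.02 161.1  234.27] [-0.39 -0.45 -0.16] [168.75  89.53  12.8 ] [ 12.9  -8.5 100.8  -0.   87.2  78.8]
tool cm [ 0.376 43.67  14.973]
```

View pics/p4.png

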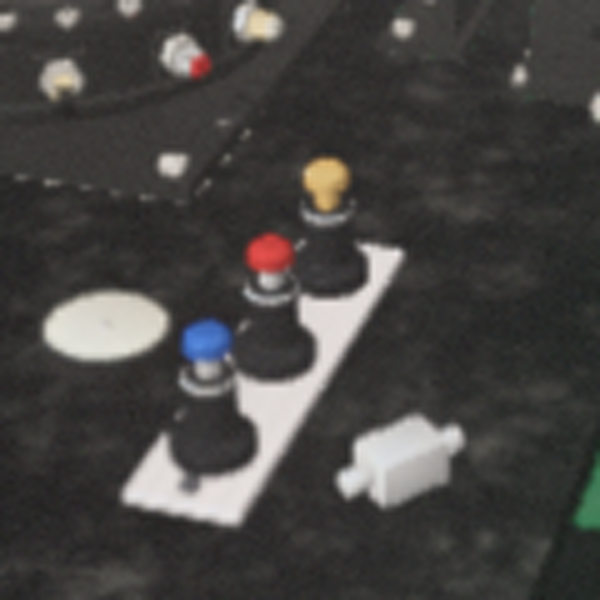

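Call:
send_rows(offset=[[0,4.3,3.6],[0,4.3,3.6],[0,4.3,3.5],[0,5.1,0.7],[0,5.1,0.7]], dr=[[0,0,0],[0,0,0],[0,0,0],[0,0,0],[0,0,0]], grip=[0,0,0,0,0])

```text
time: 7.98
tool_pos: [455.6, -101.2, 228.2]
tcp_rot: [-51.7, 89.9, 152.3]
ft_force: [1.2, -0.5, 0.1]
finger_gap: 0.1
```

Call:
send_rows(offset=[[0,5.1,0.7],[0,5.1,0.7],[0,5.1,0.7],[0,5.1,0.7],[0,0,0]], dr=[[0,0,0],[0,0,0],[0,0,0],[0,0,0],[0,0,0]], grip=[0,0,0,0,0])

```text
time: 8.6
tool_pos: [512.9, -300.0, 226.3]
tcp_rot: [-50.1, 89.8, 153.8]
ft_force: [-0.7, 0.8, 0.1]
finger_gap: -0.1
```

Call:
send_rows(offset=[[0,0,0],[0,0,0]], dr=[[0,0,0],[0,0,0]], grip=[0,0])

```text
time: 8.85
tool_pos: [513.7, -296.2, 229.0]
tcp_rot: [-80.6, 90.0, 123.5]
ft_force: [-0.0, -0.3, -0.6]
finger_gap: 0.1
```

```bash
python3 d.py 516.3 -298.7 90; python3 - <<'E'
from h import *
from bench import snapshot
a=[]
for n,(X,Y,w,h) in dict(top=(360,150,100,100),side=(320,100,100,100)).items():
    s=snapshot(n);pickle.dump(s,open(n+"1.pkl","wb"));a.append(cv2.resize(s["pixels"][Y:Y+h,X:X+w,::-1],None,fx=4,fy=4,interpolation=2))
cv2.imwrite("pics/p5.png",np.hstack(a))
E
```

```text
8.85 [ 513.67 -296.21  229.04] [-0.02 -0.27 -0.6 ] [-80.65  89.96 123.46] [-34.9   6.5  86.6   0.   87.   31. ]
tool cm [13.904  0.343 -0.139]
```

View pics/p5.png

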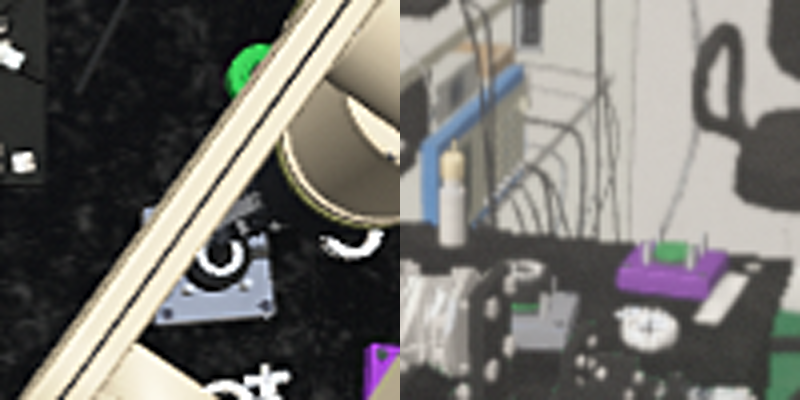

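```bash
python3 - <<'E'
from h import *
S=pickle.load(open("side1.pkl","rb"));T=pickle.load(open("top1.pkl","rb"))
for p in((513.7,-296.2,229),(516.3,-298.7,53)): print(proj(S,p),proj(T,p))
cv2.imwrite("pics/p6.png",cv2.resize(S["pixels"][20:190,300:440,::-1],None,fx=3.5,fy=3.5,interpolation=2))
E
```

```text
[351.29923861 113.14952506] [428.59142706 202.16636933]
[350.14761859 167.33655498] [414.43165147 212.9324628 ]
```

View pics/p6.png

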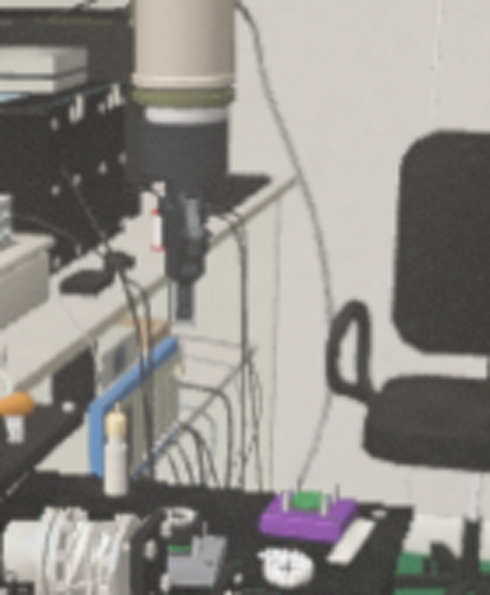

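Call:
send_rows(offset=[[4,0.3,-0.1],[4,0,0],[3,0,0],[2,0,0],[0.5,0,0]], dr=[[0,0,0],[0,0,0],[0,0,0],[0,0,0],[0,0,0]], grip=[0,0,0,0,0])

```text
time: 9.57
tool_pos: [515.5, -298.9, 93.3]
tcp_rot: [-59.7, 89.9, 144.4]
ft_force: [-0.8, 0.1, 0.4]
finger_gap: -0.1
```

Call:
send_rows(offset=[[0,0,0],[0,0,0]], dr=[[0,0,0],[0,0,0]], grip=[0,0])

```text
time: 9.82
tool_pos: [516.9, -300.4, 96.0]
tcp_rot: [120.4, 89.8, -35.6]
ft_force: [-0.6, 0.1, 0.2]
finger_gap: -0.2
```

```bash
python3 d.py 516.3 -298.7 53; python3 - <<'E'
from h import *
from bench import snapshot
a=[]
for n,(X,Y,w,h) in dict(top=(390,190,50,50),side=(325,140,50,50)).items():
    s=snapshot(n);pickle.dump(s,open(n+"1.pkl","wb"));a.append(cv2.resize(s["pixels"][Y:Y+h,X:X+w,::-1],None,fx=8,fy=8,interpolation=2))
cv2.imwrite("pics/p7.png",np.hstack(a))
E
```

```text
9.825 [ 516.92 -300.36   96.01] [-0.6   0.07  0.24] [120.39  89.85 -35.55] [-35.1  12.8  93.8  -0.   73.2  30.9]
tool cm [ 4.301 -0.187 -0.005]
```

View pics/p7.png

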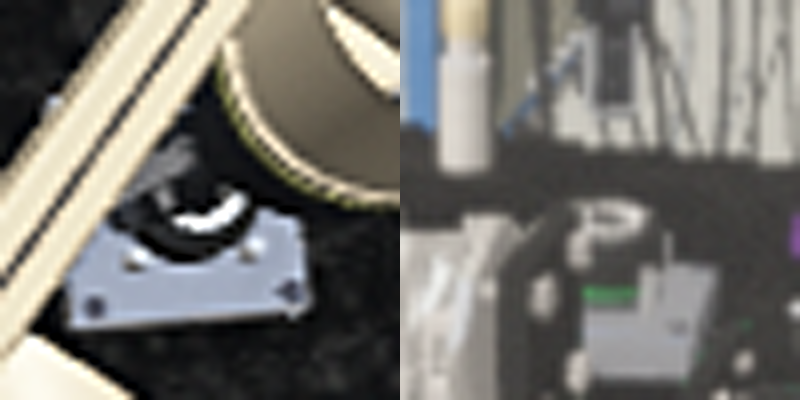

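Call:
send_rows(offset=[[1.2,-0.2,0],[1.2,0,0],[0.8,0,0],[0.4,0,0],[0,0,0]], dr=[[0,0,0],[0,0,0],[0,0,0],[0,0,0],[0,0,0]], grip=[0,0,0,0,0])

```text
time: 10.55
tool_pos: [514.9, -297.8, 57.8]
tcp_rot: [-59.3, 90.0, 144.8]
ft_force: [-0.1, 0.1, 0.1]
finger_gap: 0.5
```

Call:
send_rows(offset=[[0,0,0],[0,0,0]], dr=[[0,0,0],[0,0,0]], grip=[0,0])

```text
time: 10.8
tool_pos: [515.5, -298.1, 58.8]
tcp_rot: [121.9, 90.0, -34.0]
ft_force: [0.5, -0.2, 0.3]
finger_gap: -0.1
```

```bash
python3 d.py 516.3 -298.7 53; python3 - <<'E'
from h import *
from bench import snapshot
a=[]
for n,(X,Y,w,h) in dict(top=(390,190,50,50),side=(325,140,50,50)).items():
    s=snapshot(n);pickle.dump(s,open(n+"1.pkl","wb"));a.append(cv2.resize(s["pixels"][Y:Y+h,X:X+w,::-1],None,fx=8,fy=8,interpolation=2))
cv2.imwrite("pics/p8.png",np.hstack(a))
E
```

```text
10.8 [ 515.49 -298.11   58.8 ] [ 0.5  -0.25  0.25] [121.9   89.95 -34.04] [-35.   15.1  95.4   0.   69.5  31. ]
tool cm [ 0.58   0.086 -0.05 ]
```

View pics/p8.png

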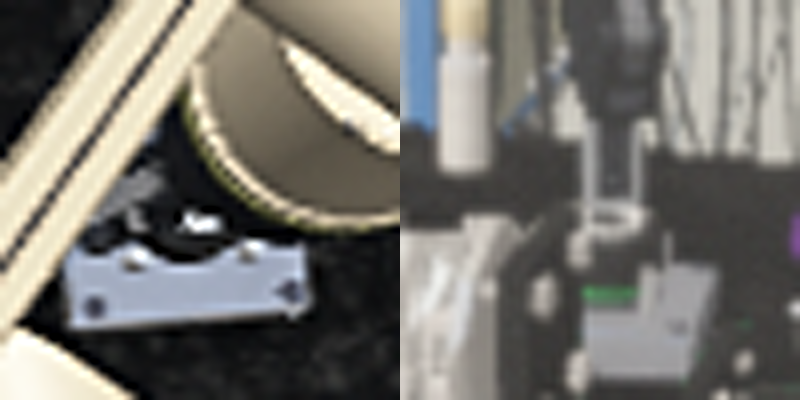

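Tips are over the ring centre (side crop x≈612, ring ≈613). Pressing down in small steps.

Call:
send_rows(offset=[[0.2,0.1,0],[0.1,0,0],[0.1,0,0],[0.1,0,0],[0,0,0]], dr=[[0,0,0],[0,0,0],[0,0,0],[0,0,0],[0,0,0]], grip=[0,0,0,0,0])

```text
time: 11.52
tool_pos: [515.6, -298.8, 53.3]
tcp_rot: [98.3, 90.0, -57.6]
ft_force: [-0.2, -0.0, 0.3]
finger_gap: 0.0
```

Call:
send_rows(offset=[[0.1,0,0],[0.1,0,0],[0.1,0,0],[0,0,0]], dr=[[0,0,0],[0,0,0],[0,0,0],[0,0,0]], grip=[0,0,0,0])

```text
time: 12.02
tool_pos: [515.7, -298.9, 50.5]
tcp_rot: [125.1, 90.0, -30.9]
ft_force: [-1.4, -0.2, 4.3]
finger_gap: -0.1
```

Call:
send_rows(offset=[[0.1,0,0],[0.1,0,0],[0.05,0,0],[0,0,0]], dr=[[0,0,0],[0,0,0],[0,0,0],[0,0,0]], grip=[0,0,0,0])

```text
time: 12.52
tool_pos: [515.8, -298.9, 48.1]
tcp_rot: [123.1, 90.0, -32.9]
ft_force: [-1.4, 0.5, 6.6]
finger_gap: -0.0
```

```bash
python3 d.py 516.3 -298.7 48; python3 - <<'E'
from h import *
from bench import snapshot
a=[]
for n,(X,Y,w,h) in dict(top=(390,190,50,50),side=(325,140,50,50)).items():
    s=snapshot(n);pickle.dump(s,open(n+"1.pkl","wb"));a.append(cv2.resize(s["pixels"][Y:Y+h,X:X+w,::-1],None,fx=8,fy=8,interpolation=2))
cv2.imwrite("pics/p9.png",np.hstack(a))
E
```

```text
12.525 [ 515.79 -298.95   48.11] [-1.37  0.52  6.63] [123.06  89.97 -32.88] [-35.   16.   95.5   0.   68.5  30.9]
tool cm [ 0.011 -0.002 -0.056]
```

View pics/p9.png

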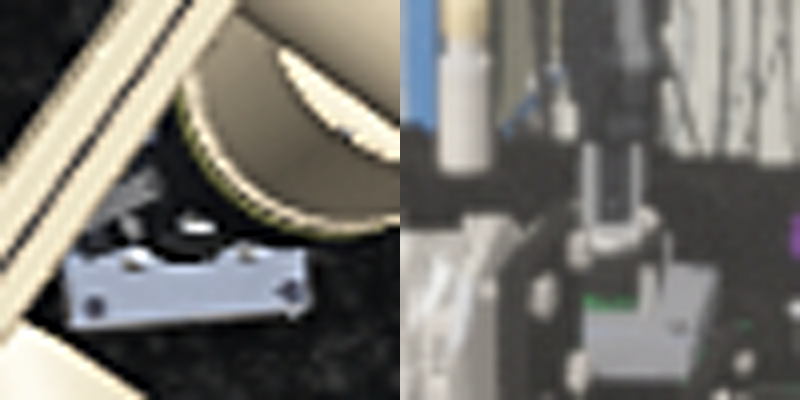

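Seat sunk ~5 mm (green band narrower, ring lower) at 6.6 N. Hold, then lift.

Call:
send_rows(offset=[[0,0,0],[0,0,0],[0,0,0],[0,0,0],[0,0,0]], dr=[[0,0,0],[0,0,0],[0,0,0],[0,0,0],[0,0,0]], grip=[0,0,0,0,0])

```text
time: 13.25
tool_pos: [515.8, -298.9, 48.1]
tcp_rot: [126.1, 90.0, -29.8]
ft_force: [-1.3, 0.7, 5.6]
finger_gap: 0.1
```

Call:
send_rows(offset=[[0,0,0],[-0.2,0,0],[-0.3,0,0],[-0.4,0,0],[-1,0,0]], dr=[[0,0,0],[0,0,0],[0,0,0],[0,0,0],[0,0,0]], grip=[0,0,0,0,0])

```text
time: 13.88
tool_pos: [514.8, -298.3, 66.2]
tcp_rot: [-58.6, 89.9, 145.5]
ft_force: [0.2, -0.4, 0.0]
finger_gap: -0.0
```

Call:
send_rows(offset=[[-2,0,0],[-3,0,0],[-3,0,0],[-2,0,0],[0,0,0]], dr=[[0,0,0],[0,0,0],[0,0,0],[0,0,0],[0,0,0]], grip=[0,0,0,0,0])

```text
time: 14.5
tool_pos: [516.8, -299.7, 169.6]
tcp_rot: [120.9, 89.7, -35.0]
ft_force: [0.5, -0.3, -0.9]
finger_gap: -0.0
```

Call:
send_rows(offset=[[0,0,0],[0,0,0],[0,0,0]], dr=[[0,0,0],[0,0,0],[0,0,0]], grip=[0,0,0])

```text
time: 14.88
tool_pos: [515.0, -298.4, 165.6]
tcp_rot: [-59.2, 89.9, 144.8]
ft_force: [0.1, 0.6, -1.1]
finger_gap: -0.4
```

```bash
python3 - <<'E'
from h import *
from bench import snapshot
a=[]
for n,(X,Y,w,h) in dict(top=(390,190,50,50),side=(325,140,50,50)).items():
    s=snapshot(n);pickle.dump(s,open(n+"1.pkl","wb"));a.append(cv2.resize(s["pixels"][Y:Y+h,X:X+w,::-1],None,fx=8,fy=8,interpolation=2))
cv2.imwrite("pics/p10.png",np.hstack(a))
E
```

```text
(no output)
```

View pics/p10.png

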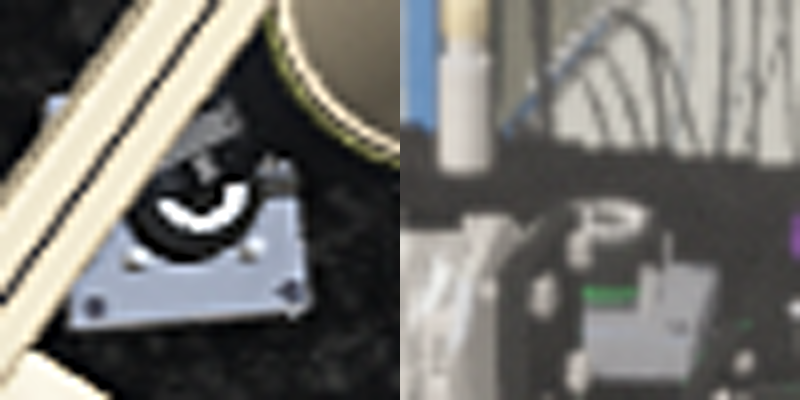

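Head is back up at its original place (ring at side crop (613,218), green seat visible as before); tips ~112 mm clear. Handing in.

```bash
python3 -c "
from bench import workorder;print(workorder.hand_in())"
```

```text
the job is handed in; nothing more can be done
None
```

I pressed the brass earth contact, then the detector head, and handed the job in at about 15 s of robot time.

| Press | Sunk about | Force | Held about |
|---|---|---|---|
| Brass earth contact | 4.6 mm | 5.5–6 N | 0.9 s |
| Detector head | 5 mm | 5.6–6.6 N | 0.9 s |

- **Brass contact:** after I lifted off, the side picture showed it back up. The red and blue contacts were standing as before; the fingers only came down over the brass one.
- **Detector head:** I then withdrew to about 112 mm above it. The last pictures showed the head back up in its nest, with the ring and green seat where they were before, and the force reading was about zero.
- **Limits of the checks:** the arm hid part of the head from the top camera and the flange hid part of it from the side camera. No check failed or disagreed beyond 2–3 mm. I did not re-photograph the loose parts near the nest, but the arm went nowhere near them below a safe height.

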